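# Tip the sensor module out of its foam and wedge it face down

## Task

Tip the sensor module out of its tight foam cutout by lifting its lip end first while its other end stays down in the foam. Then turn it over and lay it gently, blue face down, without letting it drop or topple, in the fixture with its lip end towards the green stop, let go of it, and only then push the orange thumb wedge in until the sliding bar jams the module hard against the green stop. Leave the other things on the bench where they are.

Things in the scene. Friction and masses are not known exactly. Their poses are not given: they have to be found in the camera images.
- foam_tray: grey foam tray in a cardboard shell, fixed, 242 x 124 mm, foam top 48 mm above the table. Origin: on the table under the cutout's centre; x runs from the finger well (-x) to the cutout's closed end (+x), z up. Cutout: floor 12 mm above the table, x -57 to +56 mm, 59 mm wide. The module starts in it, lip over the well, top flush with the foam. Beyond the +x wall: two loose sleeves
- finger_well (a point): centre of the finger well's floor, 5 mm above the table. The well is x -118 to -57 mm of the tray, 80 mm wide, open without a wall to the cutout and running in under the lip; foam 48 mm high at its sides, but only a 16 mm high, 8 mm thick rim at its -x end
- end_wall (a point): top edge of the foam wall at the cutout's closed end (x +56 mm, 48 mm high, 14 mm thick). If the lip is raised while being pushed towards +x, the module's face slides down this wall and its heel slides on the floor towards -x, by 36 mm in all, until it stands steadily on its heel end, blue face against the wall
- module_center (a point): sensor module, about 0.4 kg: white housing 110 x 56 x 30 mm under a blue face plate 122 x 56 x 6 mm (36 mm thick in all), brass ring on its underside. Point: centre of the 110 x 56 x 36 mm body. x along it away from the lip, y across, z out of the blue face. The plate overhangs by 12 mm at -x: a lip, full width, its lower side 30 mm above the underside. Can be gripped across its width
- lip_edge (a point): outer edge of the module's lip, middle of its width and thickness: 67 mm towards -x and 15 mm towards +z from the module's centre; axes as the module's
- heel_edge (a point): lower edge of the module's other (heel) end, middle of its width: 55 mm towards +x and 18 mm towards -z from the module's centre
- module: the whole sensor module; origin at the centre of its underside, axes as at its centre
- fixture: aluminium bonding fixture, fixed. Origin: on the table under the place for the centre of the module's 110 mm body; x to the green stop, z up. Dark bed: 42 mm wide, x -44 to +70 mm, top at 24 mm; its sides are free down to a base plate 10 mm high, 90 mm wide. Turned over, lip end to the stop, centre over the origin, the module has 5 mm free at each end
- stop_face (a point): top edge of the green stop's face, at the fixture's x +72 mm, 46 mm above the table; the stop is 50 mm wide (y) and 14 mm thick
- clamp_bar: sliding steel bar of the fixture, driven only by the wedge; its frame is the fixture's at wedge 0. Face at x -60 mm when open, 50 mm wide, top at 46 mm. Behind it the wedge, then a fixed steel guide (x -118 to -104, y -70 to +68 mm, top at 44 mm)
- wedge (a joint): travel of the orange thumb wedge (m), 0 to 0.060, along the fixture's +y; 0 at the start (bar open). The bar moves towards the stop by a quarter of it; with the module in place it jams at about 0.040. Sliding it takes about 4 N and it stays where it is left; a push of about 10 N jams the bar fast
- wedge_tab (a point): middle of the wedge's upright thumb tab: 28 mm (fixture x) by 12 mm (fixture y), from 43 to 82 mm above the table, this point at about 64 mm; push its -y side towards the fixture's +y. At wedge 0 it is at x -88, y -60 mm in the fixture's frame
- sleeve_a: loose aluminium sleeve, 30 mm dia, 45 mm high, standing in the foam tray's compartment; leave alone (origin: underside centre)
- sleeve_b: another such sleeve in the compartment; leave alone
- sleeve_c: loose aluminium sleeve, 30 mm dia, 45 mm high, standing on the bench between tray and fixture; leave alone
- sleeve_d: another such sleeve on the bench; leave alone
- glue_bottle: amber squeeze bottle, 64 mm dia, 160 mm high, at the back; leave alone
- red_jar: jar with red lid, 70 mm dia, 80 mm high, at the back; leave alone
- driver: screwdriver, 180 mm long, lying near the robot; leave alone
- cup: blue cup, 76 mm dia, 80 mm high, at the back; leave alone
Mind the look-alikes: they are no part of the job. There is more than one size of the module; the job needs the largest.

How it is judged:
On the way, in this order (a step that is already met when the one before it is completed fails the run):
1. the lip end is lifted well up (module tilted 30 to 80 degrees) while the heel end is still down in the cutout (angle between module_center's own z axis and vertical between 0.52 and 1.4 rad and z of lip_edge in the frame of foam_tray above 0.075 m and z of heel_edge in the frame of foam_tray below 0.03 m and x of heel_edge in the frame of foam_tray between -0.02 and 0.06 m), for 0.1 s.
2. the module lies turned over on the fixture's bed, lip end towards the stop, let go, the wedge not yet pushed in (angle between module_center's own z axis and vertical above 3.05 rad and z of module_center in the frame of fixture between 0.038 and 0.046 m and y of module_center in the frame of fixture between -0.012 and 0.012 m and x of lip_edge in the frame of fixture above 0.055 m and value of joint wedge below 0.015 m and contact force between module and the fingers below 0.1 N), for 0.2 s.
At the end, for the whole second after the job is handed in: the module lies at rest and let go, blue face down (within 5 degrees) on the fixture's bed, within 12 mm of the middle across it, its lip against the green stop (within 2.5 mm) and square to it (3.5 degrees), the wedge pushed in (over 33 mm) so that the bar presses the module with more than 4 N (angle between module_center's own z axis and vertical above 3.05 rad and z of module_center in the frame of fixture between 0.038 and 0.046 m and y of module_center in the frame of fixture between -0.012 and 0.012 m and x of lip_edge in the frame of fixture above 0.055 m and x of lip_edge in the frame of fixture above 0.0695 m and angle between the x axis of module_center and the x axis of fixture, either way round below 0.06 rad and value of joint wedge above 0.033 m and contact force between clamp_bar and module above 4 N and contact force between module and the fingers below 0.1 N and linear speed of module below 0.01 m/s); the robot touches nothing.
It fails at once if a sleeve is moved by more than 30 mm (distance of any of sleeve_a, sleeve_b, sleeve_c, sleeve_d from where it was at the start of the episode above 0.03 m).
It fails at once if another bystander is moved by more than 30 mm (distance of any of glue_bottle, red_jar, driver, cup from where it was at the start of the episode above 0.03 m).
It fails at once if the module drops, topples or slides out of control (faster than 0.5 m/s while the fingers do not touch it) (linear speed of module above 0.5 m/s and contact force between module and the fingers below 0.1 N).
It also fails if it takes over 69 s, if anything falls off the work surface, if the arm or the gripper's body presses on something with over 40 N, if the wrist force passes 120 N, or if a joint passes its speed limit or range.

## Robot

A 6-joint arm with a two-finger parallel gripper is mounted at the origin on the work surface. World frame = base frame: x ahead of the robot, y to its left, z up, the work surface at z = 0. Lengths are in m, angles in rad, forces in N, time in s.
With the tool pointing down it reaches from about 0.425 to 0.95 m from the base axis. Payload 14.7 kg.
Tool frame: the origin (TCP) lies on the mounting face of the last link; the fingertips stand 173 mm ahead of it and the grasp point (between the pads) lies 155 mm ahead of it; z points along the fingers, y is the line along which they close (so a half turn about z gives the same grasp; the last joint's range is limited). The gripper opens to 85 mm and grips with 20 to 120 N. Pads are 22 mm wide; open, the fingers measure 114 mm over their backs; the gripper's body (76 mm by 85 mm) begins 54 mm behind the grasp point. The pads swing forward as they close: fully open they stand 13 mm farther back than shut.
Start: joints at [-1.267, 0.48, 1.596, -0, 1.065, -0.047], TCP at [0.223, -0.61, 0.405] pointing down, gripper open.
Joint ranges: [-2.75, 2.75], [-0.82, 2.05], [0.23, 2.67], [-1.56, 4.7], [0.09, 2.69], [-2.92, 2.92]. Speed limits (rad/s): [1.89, 1.89, 2.39, 3.01, 3.01, 3.01].

## Interface

Orientations are given as a unit quaternion [w, x, y, z].
In Python, from bench import sense, camera, hand_in gives the robot as it stands.
- The arm moves only by the shell command python3 -m crank 'ROWS'. ROWS is a JSON object of lists of equal length, an entry for each row: "rot": the turn, a rotation vector about the tool's x, y, z in rad, a list of three; "dp": the shift along the tool's x, y, z in m, a list of three; "jaw": the finger opening in m, from 0 to 0.0854. In form: {"rot": [[wx, wy, wz], ...], "dp": [[dx, dy, dz], ...], "jaw": [jaw, ...]}. A call has 1 to 12 rows; each row is the pose to reach, as a shift and turn from the pose commanded when the call began, along the tool's axes at that moment; what a row does not reach only later rows make up. A row lasts 1/8 s, in which the tool goes at most 62.5 mm and 10.7 degrees, less where a joint would pass 70% of its speed; a pose out of reach is approached as far as the arm can. A call with a gripper value outside its range is refused whole. The fingers move at their own pace and stop on an object; the grip force is fixed at half the most. Time passes only in rows, so rows that repeat a pose let the fingers close. It gives the time, the measured TCP pose, the force, the opening and the grip force at its end, in the units of the state.
- sense(): the state, without advancing time (a new reading comes with each control period).
- camera(name): name is "side" or "top" or "wrist"; returns a dict with "color" (420x560x3 uint8, red, green, blue), "mtx" (3x3 intrinsics, pixels), "rvec" (rotation vector, rad) and "tvec" (3), from world to camera coordinates, as OpenCV has them. Camera axes: x right, y down, z forward; pixel columns grow to the right and rows downward; lengths in m; the calibration is good to about 2 mm. A picture is of the moment at which its call begins. There is no depth.
- hand_in(): hands the job in; it is judged then, once.
The state is a dict: "time": time; "joints": joint angles; "qd": joint speeds; "tau": joint torques, N m; "position": TCP position; "eef_rot": TCP orientation; "ft_force": force on the tool from outside, world axes, zero at the start; "moment": the same for the moment, N m; "gripper_width": finger opening in m; "finger_force": force on a finger pad.
Only numpy, scipy, OpenCV 4.12 (cv2) and the standard library are available. Lean on these libraries where they do the work, as an engineer would, in place of code of your own. Each camera call takes 0.05 s, during which the arm holds its last target. There are 200 camera calls.

## Working session

There is one attempt and no reset: what is moved stays moved. The work goes in short steps, Python scripts to look and compute and a shell command to move; the robot and the scene stay as the last step left them, time stands still between calls to the robot, and variables do not carry over. Pictures are saved under pics/ and viewed, at most 10 in all, crops included, and the job is handed in when it is done.

```bash
mkdir -p pics; ls; python3 - <<'E'
from bench import sense,camera
import cv2,numpy as np
for n in ["top","side"]:
    c=camera(n); cv2.imwrite(f"pics/{n}0.png",c["color"][...,::-1])
    R=cv2.Rodrigues(np.array(c["rvec"],float))[0]; print(n,c["mtx"],(-R.T@np.array(c["tvec"]).ravel()),R)
print(sense())
E
```

```text
pics
top [[430.84953871   0.         280.79267435]
 [  0.         430.84953871 214.56581508]
 [  0.           0.           1.        ]] [0.35162601 0.05760823 1.30525297] [[ 8.73651203e-03 -9.99960722e-01  1.49245067e-03]
 [-9.88886380e-01 -8.86125879e-03 -1.48408914e-01]
 [ 1.48416310e-01 -1.79287874e-04 -9.88924955e-01]]
side [[417.51192245   0.         275.39728943]
 [  0.         417.51192245 211.54331488]
 [  0.           0.           1.        ]] [0.30170523 0.99185913 0.74759764] [[-0.97670583 -0.21449342 -0.00618749]
 [-0.11874704  0.56428802 -0.81699338]
 [ 0.17873124 -0.79722745 -0.57661386]]
{'time': 0.1, 'joints': array([-1.26660228e+00,  4.80767096e-01,  1.59681416e+00,  1.16695945e-05,
        1.06509915e+00, -4.65924473e-02]), 'qd': array([-6.35792279e-04, -1.80979838e-03, -1.85810381e-03,  1.55124394e-05,
       -8.27225872e-04, -9.40929397e-04]), 'tau': array([ 1.28360411e-03, -9.52257514e+01, -4.31043756e+01, -2.42332935e-04,
        5.21657872e-03, -1.31658797e-05]), 'position': array([ 0.22333518, -0.61023271,  0.40413655]), 'eef_rot': array([-5.40025548e-04,  9.84658343e-01,  1.74492556e-01, -6.47973474e-05]), 'ft_force': array([ 0.22563123,  0.82460581, -0.23314501]), 'moment': array([ 0.01016202, -0.03481204,  0.0310321 ]), 'finger_force': 0.0, 'gripper_width': 0.08581138697135055}
```

View pics/top0.png

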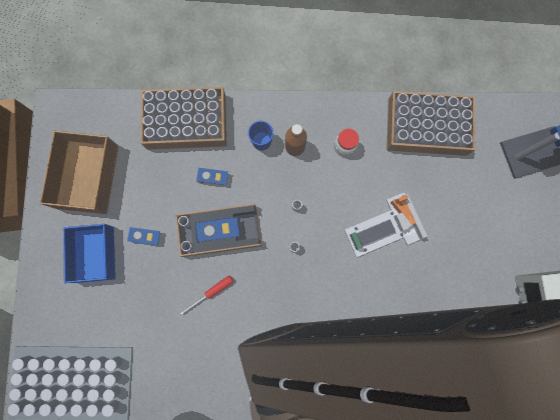

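View pics/side0.png

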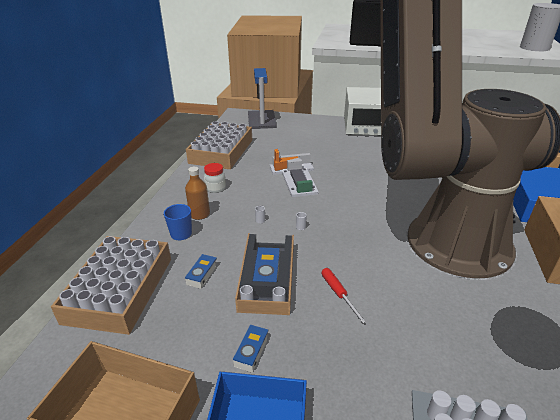

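The top view shows the tray at about (218,230), with the sleeves on its left and the well on its right. The module's blue face is at (217,230). The fixture is at (380,233), with the green stop at (356,241) and the orange wedge at (403,208). The loose sleeves are at (297,205) and (294,247).

```bash
cat > h.py <<'E'
import numpy as np,cv2
from bench import sense,camera
from scipy.spatial.transform import Rotation as Ro
def cam(n):
    c=camera(n); c["R"]=cv2.Rodrigues(np.array(c["rvec"],float))[0]; c["t"]=np.array(c["tvec"],float).ravel(); c["hsv"]=cv2.cvtColor(c["color"],cv2.COLOR_RGB2HSV); return c
def ray(c,p,z):
    p=np.atleast_2d(np.array(p,float)); d=np.c_[p,np.ones(len(p))]@np.linalg.inv(c["mtx"]).T@c["R"]
    o=-c["R"].T@c["t"]; return o+d*((z-o[2])/d[:,2])[:,None]
def proj(c,P): 
    return cv2.projectPoints(np.atleast_2d(np.array(P,float)),np.array(c["rvec"],float),c["t"],c["mtx"],None)[0][:,0]
def mask(c,lo,hi,roi=None):
    m=cv2.inRange(c["hsv"],np.array(lo),np.array(hi))
    if roi: z=np.zeros_like(m); x0,y0,x1,y1=roi; z[y0:y1,x0:x1]=m[y0:y1,x0:x1]; m=z
    return m
def rect(m,c,z):
    """min-area rect of largest contour cast on plane z: centre,long side,short side,angle of long"""
    k=max(cv2.findContours(m,0,cv2.CHAIN_APPROX_NONE)[0],key=cv2.contourArea)[:,0]
    P=ray(c,k,z)[:,:2]; r=cv2.minAreaRect((P*1000).astype(np.float32)); b=cv2.boxPoints(r)/1000
    e=b[1]-b[0],b[2]-b[1]; l=max(e,key=np.linalg.norm)
    return np.array(r[0])/1000,sorted(r[1]),np.arctan2(l[1],l[0]),b
def toolmove(target_p,target_R,s=None):
    s=s or sense(); R=Ro.from_quat(np.array(s["eef_rot"])[[1,2,3,0]]); 
    print("dp",np.round(R.inv().apply(np.array(target_p)-s["position"]),4),"rot",np.round((R.inv()*target_R).as_rotvec(),4))
E
python3 - <<'E'
from h import *
c=cam("top"); np.set_printoptions(precision=4,suppress=True)
print("mod",rect(mask(c,(105,120,50),(125,255,255),(190,212,250,250)),c,.048))
print("tray",rect(mask(c,(5,60,50),(20,255,255),(170,200,270,260)),c,.048))
print("green",rect(mask(c,(50,80,20),(90,255,255),(340,220,380,260)),c,.046))
print("orange",rect(mask(c,(8,180,120),(22,255,255),(390,185,430,240)),c,.06))
print("white",rect(mask(c,(0,0,170),(180,40,255),(340,180,435,260)),c,.015))
im=c["color"][180:265,160:440]; 
cv2.imwrite("pics/crop1.png",cv2.resize(im,None,fx=2.8,fy=2.8,interpolation=cv2.INTER_CUBIC)[...,::-1])
E
```

```text
mod (array([0.4961, 0.2445]), [54.873924255371094, 121.14093780517578], np.float32(-1.4191425), array([[0.4598, 0.3002],
       [0.4781, 0.1805],
       [0.5323, 0.1888],
       [0.514 , 0.3085]], dtype=float32))
tray (array([0.4937, 0.2405]), [124.81786346435547, 237.83639526367188], np.float32(-1.4278777), array([[0.415 , 0.3493],
       [0.4489, 0.1139],
       [0.5725, 0.1316],
       [0.5386, 0.367 ]], dtype=float32))Traceback (most recent call last):
  File "<stdin>", line 5, in <module>
  File "h.py", line 17, in rect
    k=max(cv2.findContours(m,0,cv2.CHAIN_APPROX_NONE)[0],key=cv2.contourArea)[:,0]
      ~~~^^^^^^^^^^^^^^^^^^^^^^^^^^^^^^^^^^^^^^^^^^^^^^^^^^^^^^^^^^^^^^^^^^^^
ValueError: max() iterable argument is empty
```

```bash
python3 - <<'E'
from h import *
c=cam("top"); np.set_printoptions(precision=4,suppress=True)
print(c["hsv"][236:247:2,352:362:2].tolist())
print(c["hsv"][205:215:3,400:408:3].tolist(), c["hsv"][233,380])
im=c["color"][180:265,160:440]; 
cv2.imwrite("pics/crop1.png",cv2.resize(im,None,fx=2.8,fy=2.8,interpolation=cv2.INTER_CUBIC)[...,::-1])
def tr(n,*a):
    try: print(n,rect(*a))
    except Exception as e: print(n,e)
tr("green",mask(c,(45,60,20),(95,255,255),(340,220,372,260)),c,.046)
tr("orange",mask(c,(5,150,90),(25,255,255),(390,185,430,240)),c,.06)
tr("white",mask(c,(0,0,150),(180,40,255),(340,180,435,260)),c,.015)
tr("bed",mask(c,(0,0,0),(180,90,95),(358,215,402,250)),c,.024)
E
```

```text
[[[77, 57, 103], [78, 72, 131], [77, 72, 134], [102, 23, 110], [117, 22, 115]], [[80, 44, 86], [77, 71, 130], [75, 72, 131], [82, 56, 114], [112, 24, 115]], [[92, 32, 111], [76, 71, 122], [77, 71, 130], [77, 71, 130], [104, 30, 112]], [[106, 22, 177], [80, 45, 85], [76, 72, 131], [77, 74, 131], [86, 36, 98]], [[111, 17, 209], [93, 27, 113], [76, 68, 123], [78, 71, 132], [78, 69, 129]], [[111, 17, 200], [104, 22, 175], [81, 58, 101], [77, 73, 133], [78, 73, 130]]]
[[[10, 113, 140], [11, 141, 184], [12, 139, 202]], [[11, 136, 203], [12, 138, 201], [11, 137, 203]], [[8, 102, 118], [12, 141, 202], [12, 138, 201]], [[113, 11, 193], [9, 42, 194], [12, 137, 203]]] [120  23 113]
green (array([ 0.4663, -0.164 ]), [13.20997428894043, 46.48759078979492], np.float32(0.39007732), array([[ 0.4423, -0.1668],
       [ 0.4473, -0.179 ],
       [ 0.4903, -0.1613],
       [ 0.4853, -0.1491]], dtype=float32))
orange max() iterable argument is empty
white (array([ 0.5348, -0.266 ]), [241.25457763671875, 293.2743225097656], np.float32(-1.5619904), array([[ 0.4128, -0.1204],
       [ 0.4154, -0.4136],
       [ 0.6567, -0.4115],
       [ 0.6541, -0.1183]], dtype=float32))
bed (array([ 0.4604, -0.1823]), [0.0, 0.0], np.float32(0.0), array([[ 0.4604, -0.1823],
       [ 0.4604, -0.1823],
       [ 0.4604, -0.1823],
       [ 0.4604, -0.1823]], dtype=float32))
```

View pics/crop1.png

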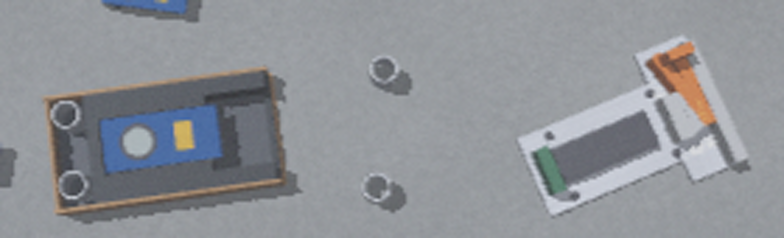

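The crop shows the tray's well on its right (world -y) and the sleeves on its left. The green stop is at the fixture's left end, and the orange wedge and tab are at its upper right. Next I'll move above the fixture for a closer wrist-camera look.

```bash
cat >> h.py <<'E'
np.set_printoptions(precision=4,suppress=True)
def frame(az): return np.array([[np.cos(az),-np.sin(az),0],[np.sin(az),np.cos(az),0],[0,0,1]])
def tilt(az,th,sgn=1):
    """tool with z = sgn*cos(th)*x_az - sin(th)*up, y = -y_az"""
    F=frame(az); z=F@[sgn*np.cos(th),0,-np.sin(th)]; y=F@[0,-1,0]; return Ro.from_matrix(np.c_[np.cross(y,z),y,z])
E
python3 - <<'E'
from h import *
toolmove([.47,-.24,.45],tilt(1.961,np.pi/2))
E
```

```text
dp [ 0.3589 -0.263  -0.0455] rot [-0.0006 -0.0006 -1.6102]
```

```bash
python3 -m crank '{"rot":[[0,0,-0.17],[0,0,-0.34],[0,0,-0.51],[0,0,-0.68],[0,0,-0.85],[0,0,-1.02],[0,0,-1.19],[0,0,-1.36],[0,0,-1.53],[0,0,-1.61],[0,0,-1.61],[0,0,-1.61]],"dp":[[0.036,-0.026,-0.045],[0.072,-0.053,-0.045],[0.108,-0.079,-0.045],[0.144,-0.105,-0.045],[0.18,-0.132,-0.045],[0.215,-0.158,-0.045],[0.25,-0.184,-0.045],[0.29,-0.21,-0.045],[0.325,-0.237,-0.045],[0.359,-0.263,-0.045],[0.359,-0.263,-0.045],[0.359,-0.263,-0.045]],"jaw":[0,0,0,0,0,0,0,0,0,0,0,0]}'
python3 - <<'E'
from h import *
c=cam("wrist"); cv2.imwrite("pics/w1.png",c["color"][...,::-1]); print(sense()["joints"],sense()["position"],ray(c,[[0,0],[559,0],[0,419],[559,419]],.02), -c["R"].T@c["t"])
E
```

```text
time: 1.7
position: [0.47, -0.2402, 0.4496]
eef_rot: [-0.0, 0.557, 0.831, -0.0]
ft_force: [-0.2, -0.4, -0.8]
gripper_width: -0.0004
finger_force: 0.0
[-0.5306  0.2626  1.8197 -0.0003  1.0595 -0.9195] [ 0.4698 -0.2406  0.4496] [[ 0.1201 -0.1789  0.02  ]
 [ 0.6791  0.0505  0.02  ]
 [ 0.2129 -0.7681  0.02  ]
 [ 1.0285 -0.4331  0.02  ]] [ 0.4432 -0.1753  0.4184]
```

View pics/w1.png

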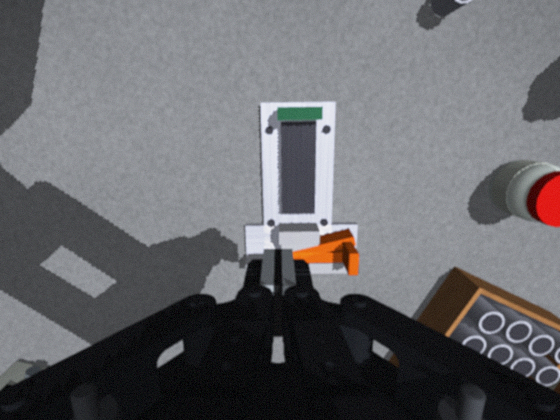

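The wrist view shows the fixture with its bed at (282–316, 122–213), the green stop at (278–322, 107–121), and the orange tab at (352,258).

```bash
python3 - <<'E'
from h import *
c=cam("wrist")
print("bed hsv",c["hsv"][170,300],c["hsv"][170,275],"green",c["hsv"][114,300])
b=rect(mask(c,(0,0,0),(180,255,110),(274,122,324,220)),c,.024); g=rect(mask(c,(55,80,20),(90,255,255),(260,95,340,130)),c,.046)
o=rect(mask(c,(5,140,130),(22,255,255),(346,225,365,280)),c,.082)
print("bed",b,"\ngreen",g,"\nor",o)
for n,r,x,off in (("bed",b,.013,0),("green",g,.079,np.pi/2)):
    a=r[2]+off; a=a if a>0 else a+np.pi
    F=frame(a); print(n,a,r[0]-x*F[:2,0])
E
```

```text
bed hsv [120  40  83] [111  14 236] green [ 75 137 115]
bed (array([ 0.4899, -0.225 ]), [41.337440490722656, 110.83128356933594], np.float32(-1.1793015), array([[ 0.4496, -0.1816],
       [ 0.4919, -0.2841],
       [ 0.5301, -0.2683],
       [ 0.4879, -0.1658]], dtype=float32)) 
green (array([ 0.4646, -0.1647]), [12.711967468261719, 47.637001037597656], np.float32(0.38861883), array([[ 0.4401, -0.1678],
       [ 0.445 , -0.1796],
       [ 0.489 , -0.1615],
       [ 0.4842, -0.1498]], dtype=float32)) 
or (array([ 0.5843, -0.2929]), [11.541863441467285, 27.40958595275879], np.float32(-1.1786773), array([[ 0.5737, -0.2824],
       [ 0.5842, -0.3078],
       [ 0.5948, -0.3033],
       [ 0.5844, -0.278 ]], dtype=float32))
bed 1.9622912 [ 0.4949 -0.237 ]
green 1.9594152 [ 0.4945 -0.2378]
```

```bash
python3 - <<'E'
from h import *
toolmove([.512,.14,.45],tilt(1.72,np.pi/2))
E
```

```text
dp [ 0.3364  0.1834 -0.0004] rot [-0.0002  0.0001  0.2394]
```

```bash
python3 -m crank '{"rot":[[0,0,0.12],[0,0,0.24],[0,0,0.24],[0,0,0.24],[0,0,0.24],[0,0,0.24],[0,0,0.24],[0,0,0.24]],"dp":[[0.054,0.03,0],[0.108,0.06,0],[0.162,0.09,0],[0.216,0.12,0],[0.27,0.15,0],[0.336,0.183,0],[0.336,0.183,0],[0.336,0.183,0]],"jaw":[0,0,0,0,0,0,0,0]}'
python3 - <<'E'
from h import *
c=cam("wrist"); cv2.imwrite("pics/w2.png",c["color"][...,::-1]); print(sense()["joints"],sense()["position"])
m=mask(c,(105,120,50),(125,255,255)); n,l,st,ce=cv2.connectedComponentsWithStats(m)
for i in range(1,n):
    if st[i,4]>400:
        r=rect((l==i).astype(np.uint8),c,.048); a=r[2]; a=a if a>0 else a+np.pi
        print(st[i],r[0],r[1],a,"bodycentre",r[0]+.006*frame(a)[:2,0])
print("pixel of well/wall/tray", proj(c,[[.4952,.2504,.048]]))
E
```

```text
time: 2.8
position: [0.5117, 0.14, 0.4495]
eef_rot: [-0.0, 0.652, 0.758, -0.0]
ft_force: [0.2, -1.2, 0.5]
gripper_width: 0.0005
finger_force: 0.0
[ 0.2086  0.2664  1.8145 -0.0005  1.0612  0.0594] [0.5117 0.1392 0.4496]
[ 248   14   57  125 4960] [0.4934 0.2452] [57.98500442504883, 123.3230972290039] 1.7201369 bodycentre [0.4925 0.2512]
[ 391   35   66   92 2361] [0.6495 0.2653] [40.31010055541992, 86.64010620117188] 1.4480174 bodycentre [0.6502 0.2713]
[ 450  194   97   72 4997] [0.7862 0.1243] [81.40602111816406, 124.18403625488281] 2.591908 bodycentre [0.7811 0.1275]
pixel of well/wall/tray [[278.0608  74.2182]]
```

View pics/w2.png

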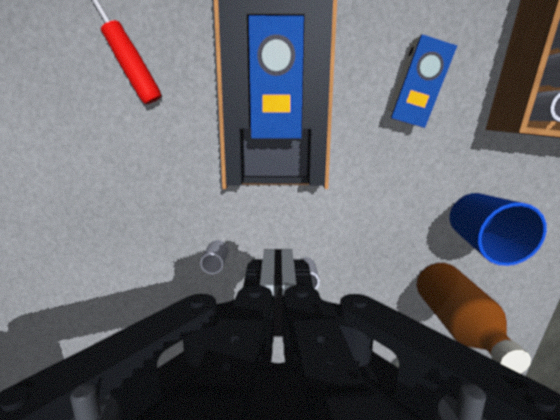

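```bash
cat >> h.py <<'E'
T=np.array([.4933,.2508,0]); TA=1.721; FX=np.array([.4947,-.2375,0]); FA=1.961
def tipT(x,z,th):  # TCP for fingertip centre at tray (x,z)
    R=tilt(TA,th); return T+frame(TA)@[x,0,z]-.173*R.apply([0,0,1]),R
E
python3 - <<'E'
from h import *
th=np.radians(35)
c=cam("top")
for p in ([297,205],[294,247]): print("sleeve in tray",frame(TA).T@(ray(c,p,.045)[0]-T))
toolmove(*tipT(-.138,.077,th))
E
```

```text
sleeve in tray [-0.25   -0.0396  0.045 ]
sleeve in tray [-0.2231  0.0824  0.045 ]
dp [-0.1661 -0.0011  0.2735] rot [ 0.0005  0.9604 -0.0017]
```

```bash
python3 -m crank '{"rot":[[0,0.16,0],[0,0.32,0],[0,0.48,0],[0,0.64,0],[0,0.80,0],[0,0.96,0],[0,0.96,0],[0,0.96,0],[0,0.96,0]],"dp":[[-0.03,-0.001,0.03],[-0.06,-0.001,0.06],[-0.09,-0.001,0.10],[-0.12,-0.001,0.14],[-0.145,-0.001,0.18],[-0.166,-0.001,0.23],[-0.166,-0.001,0.273],[-0.166,-0.001,0.273],[-0.166,-0.001,0.273]],"jaw":[0,0,0,0,0,0,0,0,0]}'
python3 - <<'E'
from h import *
th=np.radians(35)
print(sense()["joints"]); 
toolmove(*tipT(-.0643,.025,th))
E
```

```text
time: 4.03
position: [0.5356, -0.0247, 0.1782]
eef_rot: [-0.35, 0.579, 0.672, 0.302]
ft_force: [0.2, -0.3, -0.3]
gripper_width: 0.0002
finger_force: 0.0
[-0.3711  0.8434  1.8991  0.8718  1.1911 -1.2003]
dp [-0.0025 -0.0008  0.0905] rot [0.0015 0.0002 0.0001]
```

```bash
python3 -m crank '{"rot":[[0,0,0],[0,0,0],[0,0,0],[0,0,0],[0,0,0]],"dp":[[-0.002,-0.001,0.03],[-0.002,-0.001,0.06],[-0.002,-0.001,0.08],[-0.002,-0.001,0.088],[-0.002,-0.001,0.088]],"jaw":[0,0,0,0,0]}'
cat > lift.py <<'E'
from h import *
import sys
ph0,ph1=map(float,sys.argv[1:3]); s=sense()
for ph in np.arange(ph0,ph1+.1,8):
    f=np.radians(ph); th=max(np.radians(35),f-np.radians(2)); u=np.array([-np.cos(f),np.sin(f)]); n=np.array([np.sin(f),np.cos(f)])
    cs=.112; cn=.030-(.010*np.tan(th-f) if th>f else 0)
    c=np.array([.056-.036*np.sin(f),.012])+cs*u+cn*n
    tip=c-.011*np.array([np.sin(th),np.cos(th)])
    print(ph,np.round(tip,4),end=' '); toolmove(*tipT(tip[0],tip[1],th),s)
E
python3 lift.py 0 48
python3 - <<'E'
from h import *
c=cam("side");cv2.imwrite("pics/s1.png",cv2.resize(c["color"][200:340,200:340],None,fx=4,fy=4)[...,::-1])
E
```

```text
time: 4.65
position: [0.5242, 0.0462, 0.1252]
eef_rot: [-0.35, 0.578, 0.673, 0.301]
ft_force: [0.8, -0.2, 0.3]
gripper_width: 0.0001
finger_force: 0.0
0.0 [-0.0623  0.026 ] dp [0.0017 0.0001 0.0024] rot [0.0001 0.0001 0.0009]
8.0 [-0.0628  0.0432] dp [ 0.0156  0.0001 -0.0079] rot [0.0001 0.0001 0.0009]
16.0 [-0.0606  0.0594] dp [ 0.0301  0.0001 -0.0154] rot [0.0001 0.0001 0.0009]
24.0 [-0.0559  0.0742] dp [ 0.0449  0.0002 -0.02  ] rot [0.0001 0.0001 0.0009]
32.0 [-0.0487  0.0873] dp [ 0.0598  0.0002 -0.0217] rot [0.0001 0.0001 0.0009]
40.0 [-0.0404  0.0983] dp [ 0.0826  0.0002 -0.021 ] rot [ 0.0001 -0.0522  0.0009]
48.0 [-0.0313  0.1077] dp [ 0.1194  0.0002 -0.0159] rot [ 0.0002 -0.1919  0.0009]
```

View pics/s1.png

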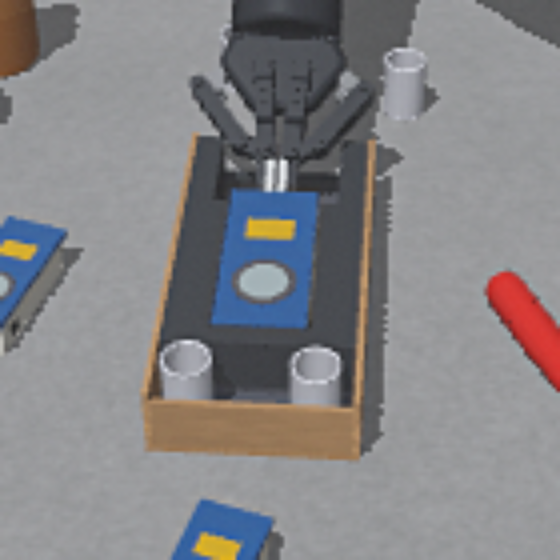

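The fingers sit under the lip and nothing touches. Now I'll start the lift.

```bash
python3 -m crank '{"rot":[[0,0,0],[0,0,0],[0,0,0],[0,0,0],[0,0,0],[0,-0.05,0],[0,-0.12,0],[0,-0.19,0],[0,-0.19,0]],"dp":[[0.002,0,0.002],[0.016,0,-0.008],[0.03,0,-0.015],[0.045,0,-0.02],[0.06,0,-0.022],[0.082,0,-0.021],[0.101,0,-0.019],[0.119,0,-0.016],[0.119,0,-0.016]],"jaw":[0,0,0,0,0,0,0,0,0]}'
python3 lift.py 48 88
python3 - <<'E'
from h import *
c=cam("side");cv2.imwrite("pics/s2.png",cv2.resize(c["color"][180:320,200:340],None,fx=4,fy=4)[...,::-1])
E
```

```text
time: 5.82
position: [0.5154, 0.1017, 0.2329]
eef_rot: [-0.284, 0.603, 0.704, 0.245]
ft_force: [-0.0, -2.0, -0.7]
gripper_width: 0.0001
finger_force: 0.3
48.0 [-0.0313  0.1077] dp [-0.0011  0.0004  0.    ] rot [ 0.0005 -0.0018  0.003 ]
56.0 [-0.0205  0.1152] dp [0.0359 0.0005 0.0039] rot [ 0.0007 -0.1415  0.003 ]
64.0 [-0.0082  0.1207] dp [0.0722 0.0006 0.0136] rot [ 0.0009 -0.2811  0.0029]
72.0 [0.0053 0.124 ] dp [0.1069 0.0007 0.0289] rot [ 0.0011 -0.4207  0.0029]
80.0 [0.0199 0.1252] dp [0.1395 0.0008 0.0495] rot [ 0.0013 -0.5603  0.0028]
88.0 [0.0351 0.1242] dp [0.1692 0.0009 0.0751] rot [ 0.0015 -0.7     0.0027]
```

View pics/s2.png

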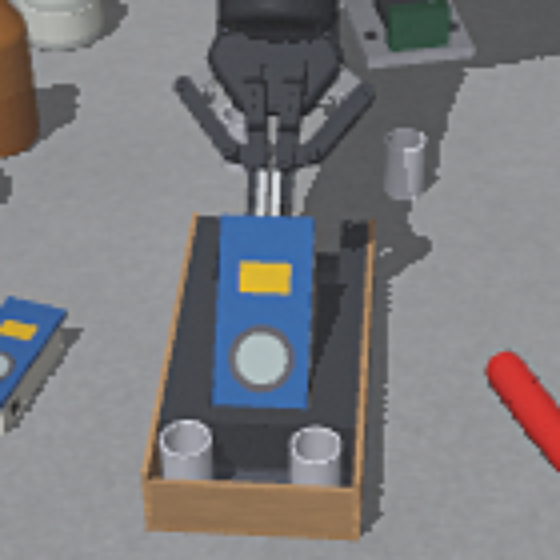

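The module is tilted, resting on the finger, with its heel still in the cutout. I'll carry on to upright.

```bash
python3 -m crank '{"rot":[[0,-0.07,0],[0,-0.14,0],[0,-0.21,0],[0,-0.28,0],[0,-0.35,0],[0,-0.42,0],[0,-0.49,0],[0,-0.56,0],[0,-0.63,0],[0,-0.70,0],[0,-0.70,0]],"dp":[[0.018,0,0.002],[0.036,0,0.004],[0.054,0,0.008],[0.072,0,0.014],[0.09,0,0.021],[0.107,0,0.029],[0.123,0,0.039],[0.139,0,0.049],[0.154,0,0.062],[0.169,0,0.075],[0.169,0,0.075]],"jaw":[0,0,0,0,0,0,0,0,0,0,0]}'
python3 - <<'E'
from h import *
c=cam("side");cv2.imwrite("pics/s3.png",cv2.resize(c["color"][160:300,200:340],None,fx=4,fy=4)[...,::-1]); print(sense()["joints"])
E
```

```text
time: 7.25
position: [0.49, 0.2734, 0.2955]
eef_rot: [-0.027, 0.651, 0.758, 0.023]
ft_force: [-1.3, 3.4, 23.0]
gripper_width: -0.0001
finger_force: 11.4
[0.43   0.4891 1.9151 0.1031 0.7208 0.2019]
```

View pics/s3.png

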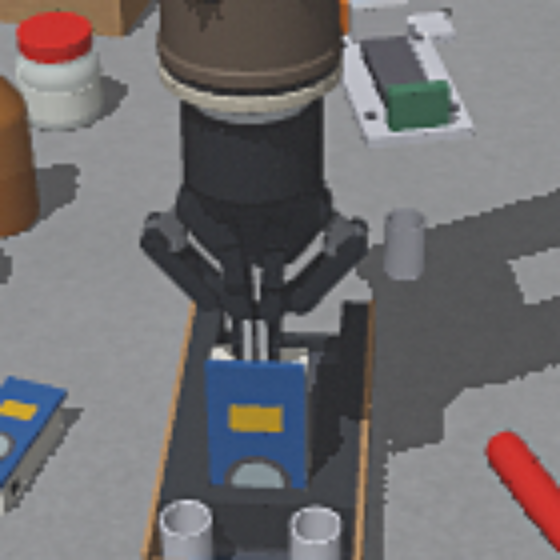

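Upright against the wall. I'll back off and set up for regrasping.

```bash
python3 -m crank '{"rot":[[0,0,0],[0,0,0],[0,0,0],[0,0,0],[0,0,0],[0,0,0]],"dp":[[-0.002,0,-0.002],[-0.012,0,-0.006],[-0.03,0,-0.02],[-0.07,0,-0.05],[-0.12,0,-0.07],[-0.12,0,-0.07]],"jaw":[0,0,0,0.085,0.085,0.085]}'
cat >> h.py <<'E'
def grT(x,z,th,back=0): # grasp point at tray (x,z)
    R=tilt(TA,th); return T+frame(TA)@[x,0,z]-(.155+back)*R.apply([0,0,1]),R
E
python3 - <<'E'
from h import *
toolmove(*grT(.038,.078,np.radians(40),.1))
c=cam("top")
m=mask(c,(105,120,50),(125,255,255),(180,200,260,260)); print(cv2.boundingRect(m))
E
```

```text
time: 8.05
position: [0.509, 0.1451, 0.3583]
eef_rot: [-0.026, 0.653, 0.756, 0.023]
ft_force: [-0.4, 0.9, 0.1]
gripper_width: 0.0548
finger_force: 0.0
dp [-0.0584  0.0002  0.1126] rot [ 0.0037  0.8029 -0.003 ]
(190, 219, 4, 20)
```

```bash
python3 -m crank '{"rot":[[0,0.16,0],[0,0.32,0],[0,0.48,0],[0,0.64,0],[0,0.80,0],[0,0.80,0],[0,0.80,0]],"dp":[[-0.012,0,0.02],[-0.024,0,0.04],[-0.036,0,0.065],[-0.047,0,0.09],[-0.058,0,0.113],[-0.058,0,0.113],[-0.058,0,0.113]],"jaw":[0.085,0.085,0.085,0.085,0.085,0.085,0.085]}'
python3 - <<'E'
from h import *
toolmove(*grT(.038,.078,np.radians(40)))
c=cam("top"); x,y,w,h=cv2.boundingRect(mask(c,(105,120,50),(125,255,255),(180,200,260,260)))
print(x,y,w,h,(ray(c,[[x+w/2,y],[x+w/2,y+h]],.134)-T)@frame(TA))
c=cam("wrist");cv2.imwrite("pics/w3.png",c["color"][...,::-1])
E
```

```text
time: 8.98
position: [0.5158, 0.0999, 0.2402]
eef_rot: [-0.319, 0.592, 0.688, 0.274]
ft_force: [-0.1, -0.1, 0.2]
gripper_width: 0.0849
finger_force: 0.0
dp [-0.0012  0.0004  0.0953] rot [-0.0007  0.0059 -0.0004]
0 0 0 0 [[ 0.5379 -0.7596  0.134 ]
 [ 0.5379 -0.7596  0.134 ]]
```

View pics/w3.png

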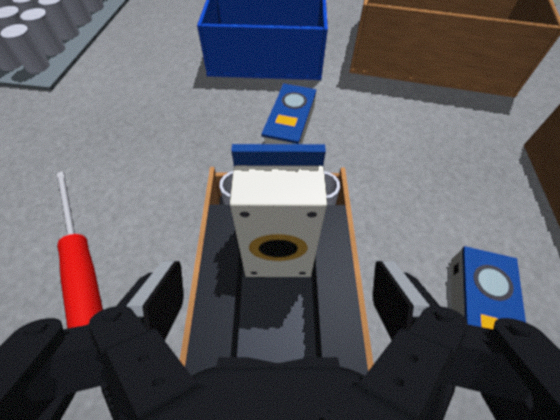

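The module is standing square at columns 232–325, midway between the open fingers. I'll advance and grip.

```bash
python3 -m crank '{"rot":[[0,0,0],[0,0,0],[0,0,0],[0,0,0],[0,0,0],[0,0,0],[0,0,0],[0,0,0],[0,0,0],[0,0,0]],"dp":[[0,0,0.03],[0,0,0.06],[-0.001,0,0.085],[-0.001,0,0.096],[-0.001,0,0.096],[-0.001,0,0.096],[-0.001,0,0.096],[-0.001,0,0.096],[-0.001,0,0.096],[-0.001,0,0.096]],"jaw":[0.085,0.085,0.085,0.085,0.085,0.05,0.04,0.04,0.04,0.04]}'
cat >> h.py <<'E'
def grF(x,z,th,back=0): # turned over: module grasp point at fixture (x,z)
    R=tilt(FA,th,-1); return FX+frame(FA)@[x,0,z]-(.155+back)*R.apply([0,0,1]),R
E
python3 - <<'E'
from h import *
s=sense(); print(s["gripper_width"],s["finger_force"],s["joints"])
toolmove(*grT(.030,.150,np.radians(40)))
E
```

```text
time: 10.32
position: [0.5054, 0.1709, 0.1778]
eef_rot: [-0.319, 0.591, 0.687, 0.275]
ft_force: [0.8, -2.6, 7.3]
gripper_width: 0.0551
finger_force: 62.5
0.05505354097626612 62.491110381670296 [-0.0178  0.7867  2.045   1.1729  0.9578 -1.1956]
dp [ 0.0498  0.0001 -0.0524] rot [0.0015 0.0023 0.0002]
```

```bash
python3 -m crank '{"rot":[[0,0,0],[0,0,0],[0,0,0],[0,0,0],[0,0,0],[0,0,0],[0,0,0]],"dp":[[0.012,0,-0.01],[0.035,0,-0.029],[0.07,0,-0.058],[0.1,0,-0.083],[0.13,0,-0.108],[0.145,0,-0.121],[0.145,0,-0.121]],"jaw":[0.04,0.04,0.04,0.04,0.04,0.04,0.04]}'
python3 - <<'E'
from h import *
s=sense(); print(s["gripper_width"],s["finger_force"],s["joints"])
R=tilt(1.84,np.pi/2); toolmove(np.array([.505,.0,.25])-.155*R.apply([0,0,1]),R)
E
```

```text
time: 11.2
position: [0.5048, 0.1721, 0.3678]
eef_rot: [-0.318, 0.591, 0.688, 0.276]
ft_force: [-0.3, 1.0, -3.8]
gripper_width: 0.0551
finger_force: 64.3
0.05509417838732382 64.34977578464895 [-0.0151  0.4529  1.9784  0.9718  1.1493 -0.7923]
dp [-0.0815 -0.0253 -0.1541] rot [ 0.0549 -0.8677 -0.1104]
```

```bash
python3 -m crank '{"rot":[[0.009,-0.145,-0.018],[0.018,-0.29,-0.036],[0.027,-0.43,-0.055],[0.037,-0.58,-0.073],[0.046,-0.72,-0.092],[0.055,-0.868,-0.11],[0.055,-0.868,-0.11]],"dp":[[-0.013,-0.004,-0.026],[-0.027,-0.008,-0.051],[-0.04,-0.012,-0.077],[-0.054,-0.017,-0.102],[-0.068,-0.021,-0.128],[-0.082,-0.025,-0.154],[-0.082,-0.025,-0.154]],"jaw":[0.04,0.04,0.04,0.04,0.04,0.04,0.04]}'
python3 - <<'E'
from h import *
s=sense(); print(s["gripper_width"],s["finger_force"],s["joints"])
toolmove(*grF(.011,.14,np.radians(50)))
E
```

```text
time: 12.08
position: [0.5052, -0.0008, 0.4022]
eef_rot: [-0.001, 0.606, 0.796, -0.002]
ft_force: [-0.8, 0.4, -4.2]
gripper_width: 0.0553
finger_force: 65.0
0.055339847641218604 64.974889367586 [-0.0607  0.2825  1.9241 -0.0032  0.9387 -0.3283]
dp [-0.1153 -0.0858  0.144 ] rot [-0.0463 -0.6963 -0.1142]
```

```bash
python3 -m crank '{"rot":[[-0.009,-0.14,-0.023],[-0.018,-0.28,-0.046],[-0.028,-0.42,-0.069],[-0.037,-0.56,-0.091],[-0.046,-0.696,-0.114],[-0.046,-0.696,-0.114],[-0.046,-0.696,-0.114]],"dp":[[-0.019,-0.014,0.024],[-0.038,-0.029,0.048],[-0.058,-0.043,0.072],[-0.077,-0.057,0.096],[-0.096,-0.071,0.12],[-0.115,-0.086,0.144],[-0.115,-0.086,0.144]],"jaw":[0.04,0.04,0.04,0.04,0.04,0.04,0.04]}'
python3 - <<'E'
from h import *
s=sense(); print(s["gripper_width"],s["finger_force"],s["joints"])
toolmove(*grF(.011,.14,np.radians(50)))
c=cam("side");cv2.imwrite("pics/s4.png",cv2.resize(c["color"][100:250,200:400],None,fx=4,fy=4)[...,::-1])
c=cam("wrist"); cv2.imwrite("pics/w4.png",c["color"][...,::-1])
E
```

```text
time: 12.95
position: [0.4563, -0.131, 0.263]
eef_rot: [0.276, 0.527, 0.781, -0.192]
ft_force: [18.0, -2.4, 3.8]
gripper_width: 0.055
finger_force: 66.6
0.054997712049827265 66.59495884319767 [-0.1072  0.4924  2.2849 -1.5623  0.5984  0.9583]
dp [ 0.0007 -0.0049  0.0049] rot [-0.0141 -0.0122 -0.0018]
```

View pics/s4.png

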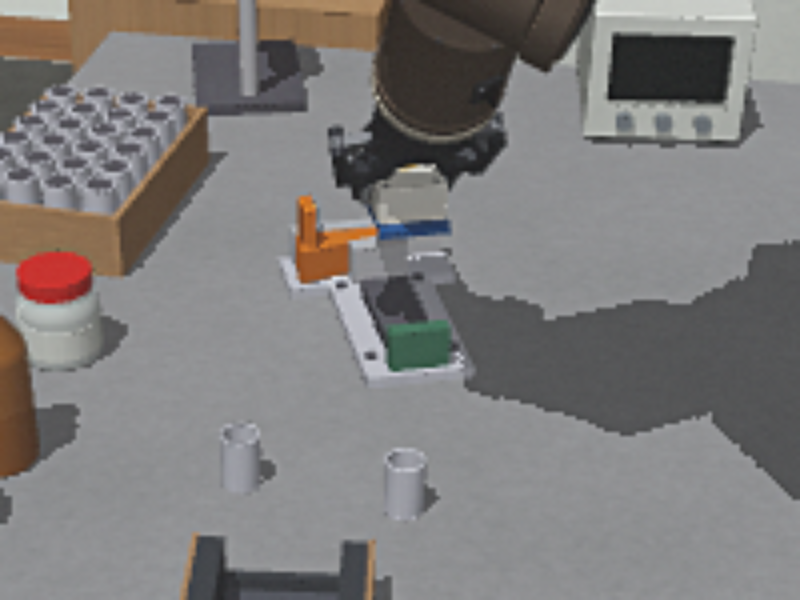

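The side view shows the module blue face down over the fixture, but joint 4 has reached its limit of -1.56. I'll fit the kinematics from the recorded poses to find a tool tilt that works at the fixture.

```bash
cat > kin.py <<'E'
from h import *
from scipy.optimize import least_squares
D=[([-1.26660,.48077,1.59681,0,1.0651,-.0466],[.22333,-.61023,.40414],[-.00054,.98466,.17449,-.00006]),
([-.5306,.2626,1.8197,-.0003,1.0595,-.9195],[.4698,-.2406,.4496],[0,.557,.831,0]),
([.2086,.2664,1.8145,-.0005,1.0612,.0594],[.5117,.1392,.4496],[0,.652,.758,0]),
([-.3711,.8434,1.8991,.8718,1.1911,-1.2003],[.5356,-.0247,.1782],[-.35,.579,.672,.302]),
([.43,.4891,1.9151,.1031,.7208,.2019],[.49,.2734,.2955],[-.027,.651,.758,.023]),
([-.0178,.7867,2.045,1.1729,.9578,-1.1956],[.5054,.1709,.1778],[-.319,.591,.687,.275]),
([-.0151,.4529,1.9784,.9718,1.1493,-.7923],[.5048,.1721,.3678],[-.318,.591,.688,.276]),
([-.0607,.2825,1.9241,-.0032,.9387,-.3283],[.5052,-.0008,.4022],[-.001,.606,.796,-.002]),
([-.1072,.4924,2.2849,-1.5623,.5984,.9583],[.4563,-.131,.263],[.276,.527,.781,-.192])]
Y=lambda a:Ro.from_euler('y',a); Z=lambda a:Ro.from_euler('z',a)
def fk(q,P):
    d6,a,L2,L3,e,h,b,s6=P; B=q[1]+q[2]
    R=Z(q[0])*Y(B)*Z(SG*q[3])*Y(q[4])*Z(-q[5]+s6)
    w=np.array([a+L2*np.sin(q[1])+L3*np.sin(B)+e*np.cos(B),b,h+L2*np.cos(q[1])+L3*np.cos(B)-e*np.sin(B)])
    return Z(q[0]).apply(w)+d6*R.apply([0,0,1]),R
def res(P):
    o=[]
    for q,p,r in D:
        pp,R=fk(q,P); o+=list(pp-p)+list(.3*(R.inv()*Ro.from_quat(np.array(r)[[1,2,3,0]])).as_rotvec())
    return o
def solve(p,R,P,q0):
    f=lambda q:np.r_[fk(q,P)[0]-p,.3*(fk(q,P)[1].inv()*R).as_rotvec()]
    s=least_squares(f,q0); return s.x,np.abs(s.fun).max()
best=None
for SG in (1,-1):
  for s6 in (0,1.57,-1.57,3.14):
    s=least_squares(res,[.1,0,.4,.4,0,.4,0,s6])
    if best is None or s.cost<best[0]: best=(s.cost,SG,s.x,np.abs(s.fun).max())
SG,P=best[1],best[2]
E
python3 - <<'E'
from kin import *
import kin
print(best)
for t in (50,55,60,65,70,75):
    q0=[-.1,.6,2.2,-1.4,.7,.9]
    for z in (.14,.046): 
        q,e=solve(*grF(.011,z,np.radians(t)),P,q0); print("after",t,z,q,e)
    q,e=solve(*grT(.038,.078,np.radians(90-t)),P,[0,.8,2.05,1.1,1,-1.2]); print("   before",q,e)
E
```

```text
(np.float64(0.6671785817296746), -1, array([-0.1538,  0.2336,  0.222 ,  0.2882, -0.0018,  0.2114,  0.0389,
        0.9628]), np.float64(0.48907090753520926))
after 50 0.14 [-0.505   0.7075  1.8487 -1.5837 -0.4137  1.997 ] 7.020717340822101e-13
after 50 0.046 [-0.505   1.0901  1.6729 -1.1436 -0.4575  1.5134] 8.947842466966448e-14
   before [ 0.4639  1.0123  1.6167  1.7196 -0.8283 -2.8644] 3.389300974876443e-08
after 55 0.14 [-0.5051  0.7074  1.8485 -1.7897 -0.3762  2.1876] 8.707838283772415e-10
after 55 0.046 [-0.5051  1.09    1.6728 -1.2657 -0.3855  1.6251] 7.110978472724127e-15
   before [ 0.4638  1.0126  1.6167  1.6489 -0.8972 -2.8181] 1.846856001463948e-14
after 60 0.14 [-0.5052  0.7074  1.8482 -2.0281 -0.3559  2.4105] 2.0937722999825326e-08
after 60 0.046 [-0.5052  1.0899  1.6726 -1.4372 -0.3209  1.7863] 2.871869408949124e-14
   before [ 0.4637  1.0129  1.6166  1.5856 -0.9683 -2.7802] 4.334865799648924e-14
after 65 0.14 [-0.5053  0.7074  1.8479 -2.2799 -0.3555  2.6469] 1.017173911765923e-08
after 65 0.046 [-0.5053  1.0898  1.6724 -1.681  -0.269   2.02  ] 2.1142754214054094e-12
   before [ 0.4636  1.0132  1.6165  1.5284 -1.0411 -2.7492] 2.3314683517128287e-15
after 70 0.14 [-0.5054  0.7074  1.8476 -2.519  -0.3753  2.8705] 6.205058966646249e-11
after 70 0.046 [-0.5054  1.0897  1.6722 -2.0095 -0.2384  2.3383] 2.2963948263787788e-08
   before [ 0.4635  1.0136  1.6164  1.4759 -1.1152 -2.7242] 7.838174553853605e-14
after 75 0.14 [-0.5055  0.7075  1.8473  0.4155  0.4123 -0.0796] 1.2379555713870615e-12
after 75 0.046 [-0.5055  1.0897  1.6719 -2.3828 -0.2373  2.7016] 1.3347073446468018e-11
   before [ 0.4635  1.0139  1.6162  1.4272 -1.1903 -2.7041] 2.1600499167107046e-12
```

```bash
sed -i 's/Z(-q\[5\]+s6)/Z(q[5]+s6)/; s/for s6 in .*:/for s6 in (1.57,):/' kin.py
python3 - <<'E'
from kin import *
print(best)
for t in (50,55,60,65,70,75):
    q0=[-.1,.6,2.2,-1.4,.7,.9]
    for z in (.14,.046): 
        q,e=solve(*grF(.011,z,np.radians(t)),P,q0); print("after",t,z,q,e)
    q,e=solve(*grT(.038,.078,np.radians(90-t)),P,[0,.8,2.05,1.1,1,-1.2]); print("   before",q,e)
E
```

```text
(np.float64(3.9250717712090955e-07), 1, array([0.1983, 0.0001, 0.5972, 0.4449, 0.0328, 0.3176, 0.0304, 1.5707]), np.float64(0.0004113095192301852))
after 50 0.14 [-0.1179  0.5012  2.3028 -1.6445  0.5981  1.0314] 2.479203453642498e-09
after 50 0.046 [-0.1179  0.7297  2.3266 -1.9842  0.6601  1.4492] 2.062939186142643e-09
   before [-0.0181  0.7878  2.0442  1.1722  0.9605 -1.1953] 1.0456635557432037e-12
after 55 0.14 [-0.1694  0.4662  2.2689 -1.4802  0.5099  0.8143] 2.248201624865942e-15
after 55 0.046 [-0.1694  0.6851  2.3013 -1.915   0.5426  1.3145] 3.046231866754567e-09
   before [-0.053   0.8355  2.036   1.1995  1.0372 -1.2622] 4.790448038249905e-11
after 60 0.14 [-0.2209  0.4412  2.231  -1.2504  0.4461  0.5382] 4.7952142256946214e-12
after 60 0.046 [-0.2209  0.6495  2.2704 -1.7857  0.4325  1.1267] 1.533871363257333e-10
   before [-0.0834  0.8862  2.0241  1.2185  1.1144 -1.3196] 1.4877776327582029e-08
after 65 0.14 [-0.2716  0.4259  2.1897 -0.966   0.4173  0.2136] 5.314915174636782e-14
after 65 0.046 [-0.2716  0.6233  2.2344 -1.5571  0.34    0.8464] 1.2677359162438506e-13
   before [-0.1092  0.9391  2.0089  1.2312  1.1918 -1.3691] 1.0719758414268198e-13
after 70 0.14 [-0.3205  0.4197  2.1456 -0.6734  0.4287 -0.1137] 5.497272512200448e-09
after 70 0.046 [-0.3205  0.6065  2.1941 -1.1893  0.2831  0.4336] 7.916852627631864e-09
   before [-0.1304  0.9937  1.9904  1.2394  1.2693 -1.4122] 5.60942958749422e-12
after 75 0.14 [-0.3672  0.4221  2.0993 -0.4239  0.4749 -0.3929] 1.0661667382283468e-11
after 75 0.046 [-0.3672  0.5988  2.1501 -0.7415  0.2822 -0.0531] 6.204203817361529e-14
   before [-0.1469  1.0494  1.9689  1.2446  1.3468 -1.4498] 1.0589024657114975e-10
```

The kinematics fit to 0.4 mm. At the fixture the tool must be about 74° below horizontal, so the module needs regripping at 16°. I'll stand it back in the cutout first.

```bash
python3 - <<'E'
from h import *
R=tilt(1.84,np.pi/2); toolmove(np.array([.505,.0,.25])-.155*R.apply([0,0,1]),R)
E
```

```text
dp [-0.0102  0.0924 -0.1762] rot [0.0272 0.6849 0.1088]
```

```bash
python3 -m crank '{"rot":[[0.005,0.137,0.022],[0.01,0.274,0.044],[0.016,0.41,0.065],[0.022,0.55,0.087],[0.027,0.685,0.109],[0.027,0.685,0.109],[0.027,0.685,0.109]],"dp":[[-0.002,0.015,-0.03],[-0.004,0.031,-0.06],[-0.006,0.046,-0.09],[-0.008,0.062,-0.12],[-0.01,0.077,-0.15],[-0.01,0.092,-0.176],[-0.01,0.092,-0.176]],"jaw":[0.04,0.04,0.04,0.04,0.04,0.04,0.04]}'
python3 - <<'E'
from h import *
s=sense(); print(s["gripper_width"],s["finger_force"],s["joints"])
q=np.array([-.318,.591,.688,.276]); q/=np.linalg.norm(q)
toolmove([.5048,.1721,.3678],Ro.from_quat(q[[1,2,3,0]]))
E
```

```text
time: 13.92
position: [0.5068, 0.0022, 0.4096]
eef_rot: [0.003, 0.603, 0.798, 0.004]
ft_force: [-0.4, -1.4, -3.6]
gripper_width: 0.0554
finger_force: 66.8
0.05541997334428791 66.75822763005272 [-0.0569  0.272   1.9178  0.0046  0.9414 -0.3359]
dp [0.164  0.0439 0.0424] rot [-0.0484  0.867   0.1217]
```

```bash
python3 -m crank '{"rot":[[-0.008,0.145,0.02],[-0.016,0.29,0.04],[-0.024,0.434,0.061],[-0.032,0.578,0.081],[-0.04,0.722,0.101],[-0.048,0.867,0.122],[-0.048,0.867,0.122],[-0.048,0.867,0.122]],"dp":[[0.027,0.007,0.007],[0.055,0.015,0.014],[0.082,0.022,0.021],[0.109,0.029,0.028],[0.137,0.037,0.035],[0.164,0.044,0.042],[0.164,0.044,0.042],[0.164,0.044,0.042]],"jaw":[0.04,0.04,0.04,0.04,0.04,0.04,0.04,0.04]}'
python3 - <<'E'
from h import *
s=sense(); print(s["gripper_width"],s["finger_force"])
q=np.array([-.319,.591,.687,.275]); q/=np.linalg.norm(q)
toolmove([.5054,.1709,.1778],Ro.from_quat(q[[1,2,3,0]]))
c=cam("side"); P=T+frame(TA)@[.056,0,.26]
b=cv2.boundingRect(mask(c,(105,120,50),(125,255,255),(215,60,330,250)));print(b,proj(c,[T+frame(TA)@[.056-.001,.028,.28],T+frame(TA)@[.055,-.028,.28]]))
E
```

```text
time: 14.92
position: [0.5033, 0.1702, 0.3641]
eef_rot: [-0.317, 0.593, 0.688, 0.272]
ft_force: [0.5, 0.1, -2.8]
gripper_width: 0.0552
finger_force: 66.6
0.05516314704941387 66.57237960607745
dp [-0.1412  0.0026  0.1215] rot [-0.0011  0.0076 -0.003 ]
(248, 181, 29, 50) [[274.9181 198.5926]
 [247.5202 197.7361]]
```

```bash
python3 -m crank '{"rot":[[0,0.008,-0.003],[0,0.008,-0.003],[0,0.008,-0.003],[0,0.008,-0.003],[0,0.008,-0.003],[0,0.008,-0.003],[0,0.008,-0.003],[0,0.008,-0.003],[0,0.008,-0.003]],"dp":[[-0.022,0.003,0.017],[-0.05,0.003,0.04],[-0.08,0.003,0.067],[-0.108,0.003,0.092],[-0.125,0.003,0.106],[-0.134,0.003,0.114],[-0.138,0.003,0.118],[-0.1405,0.0027,0.1205],[-0.1405,0.0027,0.1205]],"jaw":[0.04,0.04,0.04,0.04,0.04,0.04,0.04,0.04,0.04]}'
```

```text
time: 16.1
position: [0.5057, 0.171, 0.1799]
eef_rot: [-0.32, 0.591, 0.687, 0.276]
ft_force: [-3.8, -3.6, -6.6]
gripper_width: 0.0554
finger_force: 66.9
```

```bash
python3 -m crank '{"rot":[[0,0,0],[0,0,0]],"dp":[[-0.0014,0,0.0012],[-0.0014,0,0.0012]],"jaw":[0.04,0.04]}'
```

```text
time: 16.35
position: [0.5057, 0.171, 0.1784]
eef_rot: [-0.32, 0.591, 0.687, 0.276]
ft_force: [-5.1, -7.6, 0.1]
gripper_width: 0.0554
finger_force: 67.9
```

```bash
python3 -m crank '{"rot":[[0,0,0],[0,0,0],[0,0,0],[0,0,0],[0,0,0],[0,0,0],[0,0,0],[0,0,0]],"dp":[[0,0,0],[0,0,0],[0,0,0],[0,0,0],[0,0,-0.03],[0,0,-0.06],[0,0,-0.1],[0,0,-0.1]],"jaw":[0.06,0.07,0.085,0.085,0.085,0.085,0.085,0.085]}'
python3 - <<'E'
from h import *
toolmove(*grT(.038,.082,np.radians(16),.09))
c=cam("wrist"); hs=c["hsv"]; m=mask(c,(105,120,40),(125,255,255),(180,100,380,230)); print(cv2.boundingRect(m))
k=max(cv2.findContours(m,0,1)[0],key=cv2.contourArea); print(cv2.boundingRect(k)); print(proj(c,[T+frame(TA)@[.050,y,z] for y in(-.028,.028) for z in (.122,.134)]))
E
```

```text
time: 17.35
position: [0.518, 0.094, 0.2432]
eef_rot: [-0.319, 0.592, 0.687, 0.277]
ft_force: [-0.4, 0.8, -0.4]
gripper_width: 0.0851
finger_force: 0.0
dp [-0.0966 -0.0011  0.0305] rot [0.0046 0.4195 0.0008]
(229, 100, 91, 62)
(229, 100, 91, 62)
[[318.3236 161.1187]
 [320.4412 147.7288]
 [230.5911 161.2162]
 [228.263  147.8133]]
```

```bash
python3 -m crank '{"rot":[[0,0.14,0],[0,0.28,0],[0,0.42,0],[0,0.42,0],[0,0.42,0]],"dp":[[-0.032,-0.001,0.01],[-0.064,-0.001,0.02],[-0.097,-0.001,0.03],[-0.097,-0.001,0.03],[-0.097,-0.001,0.03]],"jaw":[0.085,0.085,0.085,0.085,0.085]}'
python3 - <<'E'
from h import *
print(sense()["joints"])
toolmove(*grT(.038,.082,np.radians(16)))
E
```

```text
time: 18.02
position: [0.5216, 0.0573, 0.1486]
eef_rot: [-0.456, 0.521, 0.605, 0.392]
ft_force: [-0.3, -0.6, 0.2]
gripper_width: 0.085
finger_force: 0.0
[-0.2876  0.9909  1.9308  1.0872  1.3888 -1.3675]
dp [0.0004 0.0009 0.0878] rot [ 0.0007  0.0008 -0.0012]
```

```bash
python3 -m crank '{"rot":[[0,0,0],[0,0,0],[0,0,0],[0,0,0],[0,0,0],[0,0,0],[0,0,0],[0,0,0],[0,0,0]],"dp":[[0,0.001,0.03],[0,0.001,0.06],[0,0.001,0.08],[0,0.001,0.088],[0,0.001,0.088],[0,0.001,0.088],[0,0.001,0.088],[0,0.001,0.088],[0,0.001,0.088]],"jaw":[0.085,0.085,0.085,0.085,0.05,0.04,0.04,0.04,0.04]}'
```

```text
time: 19.15
position: [0.5104, 0.1396, 0.1244]
eef_rot: [-0.456, 0.521, 0.604, 0.393]
ft_force: [-2.0, -7.9, 6.1]
gripper_width: 0.0552
finger_force: 62.9
```

```bash
python3 -m crank '{"rot":[[0,0,0],[0,0,0],[0,0,0],[0,0,0],[0,0,0],[0,0,0]],"dp":[[0.014,0,-0.006],[0.04,0,-0.014],[0.08,0,-0.026],[0.12,0,-0.038],[0.155,0,-0.048],[0.155,0,-0.048]],"jaw":[0.04,0.04,0.04,0.04,0.04,0.04]}'
python3 - <<'E'
from kin import *
s=sense(); print(s["gripper_width"],s["finger_force"])
R=tilt(1.80,np.radians(60)); toolmove(np.array([.505,.05,.24])-.155*R.apply([0,0,1]),R)
print(solve(np.array([.505,.05,.24])-.155*R.apply([0,0,1]),R,P,s["joints"]))
E
```

```text
time: 19.9
position: [0.5112, 0.1364, 0.289]
eef_rot: [-0.455, 0.52, 0.606, 0.394]
ft_force: [0.0, -0.9, -4.2]
gripper_width: 0.0552
finger_force: 63.6
0.05520319190413811 63.62689449219033
dp [ 0.0373 -0.0123 -0.179 ] rot [ 0.068  -0.7674 -0.0479]
(array([-0.2746,  0.4203,  1.8667,  0.4947,  1.174 , -0.7722]), np.float64(3.061665365677868e-10))
```

```bash
python3 -m crank '{"rot":[[0.014,-0.153,-0.01],[0.027,-0.307,-0.02],[0.041,-0.46,-0.03],[0.054,-0.614,-0.038],[0.068,-0.767,-0.048],[0.068,-0.767,-0.048]],"dp":[[0.007,-0.002,-0.036],[0.015,-0.005,-0.072],[0.022,-0.007,-0.107],[0.03,-0.01,-0.143],[0.037,-0.012,-0.179],[0.037,-0.012,-0.179]],"jaw":[0.04,0.04,0.04,0.04,0.04,0.04]}'
python3 - <<'E'
from kin import *
s=sense(); print(s["gripper_width"],s["finger_force"])
a=grF(.015,.14,np.radians(74)); toolmove(*a); q=solve(*a,P,s["joints"])[0]; print(q); print(solve(*grF(.015,.042,np.radians(74)),P,q))
E
```

```text
time: 20.65
position: [0.5235, -0.0267, 0.3722]
eef_rot: [-0.202, 0.601, 0.757, 0.16]
ft_force: [0.0, 1.2, -4.4]
gripper_width: 0.0553
finger_force: 65.7
0.055309399270101485 65.67318308749236
dp [-0.1644 -0.0851  0.0017] rot [ 0.0186 -0.7988 -0.1645]
[-0.3518  0.4183  2.1142 -0.4728  0.4625 -0.3323]
(array([-0.3518,  0.6062,  2.1661, -0.8647,  0.2703,  0.0848]), np.float64(2.3166760093618067e-09))
```

```bash
python3 -m crank '{"rot":[[0.004,-0.16,-0.033],[0.007,-0.32,-0.066],[0.011,-0.48,-0.099],[0.015,-0.64,-0.132],[0.019,-0.799,-0.165],[0.019,-0.799,-0.165],[0.019,-0.799,-0.165],[0.019,-0.799,-0.165]],"dp":[[-0.033,-0.017,-0.01],[-0.066,-0.034,-0.01],[-0.099,-0.051,-0.01],[-0.132,-0.068,-0.005],[-0.164,-0.085,0.002],[-0.164,-0.085,0.002],[-0.164,-0.085,0.002],[-0.164,-0.085,0.002]],"jaw":[0.04,0.04,0.04,0.04,0.04,0.04,0.04,0.04]}'
python3 - <<'E'
from kin import *
s=sense(); print(s["gripper_width"],s["finger_force"],s["joints"],s["moment"])
toolmove(*grF(.015,.14,np.radians(74)))
c=cam("side"); m=mask(c,(105,100,40),(125,255,255),(250,90,340,220)); k=max(cv2.findContours(m,0,1)[0],key=cv2.contourArea)
print(cv2.boundingRect(k),k[:,0].tolist())
F=frame(FA); print(proj(c,[FX+F@[.067,y,z] for y in(-.028,.028) for z in (.122,.128)]), proj(c,[FX+F@[-.055,.028,.122],FX+F@[-.055,-.028,.122]]))
E
```

```text
time: 21.65
position: [0.4719, -0.1816, 0.2869]
eef_rot: [0.112, 0.551, 0.823, -0.077]
ft_force: [0.5, 0.3, -3.9]
gripper_width: 0.0556
finger_force: 65.5
0.05563278189093818 65.47528160386719 [-0.3484  0.421   2.1161 -0.4661  0.4638 -0.3356] [0.2073 0.1275 0.0143]
dp [-0.0031 -0.0002 -0.0013] rot [-0.0027 -0.0064  0.0014]
(295, 157, 19, 5) [[304, 157], [303, 158], [302, 158], [301, 158], [300, 158], [299, 158], [298, 158], [297, 158], [296, 158], [295, 158], [295, 159], [296, 160], [297, 161], [298, 160], [299, 160], [300, 160], [301, 160], [302, 160], [303, 160], [304, 160], [305, 160], [306, 160], [307, 160], [308, 160], [309, 159], [310, 159], [311, 159], [312, 159], [313, 159], [312, 158], [312, 157], [311, 157], [310, 157], [309, 157], [308, 157], [307, 157], [306, 157], [305, 157]]
[[295.3891 159.3832]
 [295.43   157.6884]
 [312.6487 157.8379]
 [312.7345 156.1489]] [[303.8819 141.2538]
 [287.7722 142.6014]]
```

```bash
python3 - <<'E'
from kin import *
c=cam("wrist"); F=frame(FA); s=sense()
R=Ro.from_quat(np.array(s["eef_rot"])[[1,2,3,0]]); g=s["position"]+.155*R.apply([0,0,1]); print("grasp in fix",F.T@(g-FX))
m=mask(c,(105,100,30),(125,255,255)); n,l,st,ce=cv2.connectedComponentsWithStats(m)
for i in range(1,n):
    if st[i,4]>100:
        r=rect((l==i).astype(np.uint8),c,.128); b=np.c_[r[3],np.full(4,.128)]; print(st[i],((b-FX)@F)[:,:2].tolist(),r[2])
print(proj(c,[FX+F@[x,y,.128] for x in (.055,.067) for y in (-.028,.028)]))
g=mask(c,(55,80,20),(90,255,255)); print("green",cv2.boundingRect(g),proj(c,[FX+F@[x,y,.046] for x in (.072,.086) for y in (-.025,.025)]))
E
```

```text
grasp in fix [ 0.0183 -0.0001  0.1381]
[ 205  152  147   37 4977] [[0.07522854748677239, 0.027131301625754584], [0.06050037736774655, 0.027108501164904347], [0.060583869959292866, -0.0267334979060837], [0.07531205141443033, -0.02671066988310377]] 0.39175436
[[349.4009 200.5199]
 [207.3506 200.3153]
 [353.1484 172.8749]
 [203.7023 172.6831]]
green (1, 69, 542, 351) [[321.4126 104.0218]
 [235.5209 103.9452]
 [323.2018  78.4922]
 [233.8151  78.4255]]
```

```bash
python3 - <<'E'
from kin import *
toolmove(*grF(.0125,.14,np.radians(74)));toolmove(*grF(.0125,.048,np.radians(74)))
E
```

```text
dp [-0.0053 -0.0004 -0.0003] rot [-0.0019 -0.0053  0.0015]
dp [ 0.0196 -0.0002  0.0883] rot [-0.0019 -0.0053  0.0015]
```

```bash
python3 -m crank '{"rot":[[-0.002,-0.005,0.001],[-0.002,-0.005,0.001],[-0.002,-0.005,0.001],[-0.002,-0.005,0.001],[-0.002,-0.005,0.001],[-0.002,-0.005,0.001],[-0.002,-0.005,0.001]],"dp":[[-0.005,0,0],[0.001,0,0.022],[0.007,0,0.044],[0.013,0,0.066],[0.018,0,0.082],[0.0196,0,0.088],[0.0196,0,0.088]],"jaw":[0.04,0.04,0.04,0.04,0.04,0.04,0.04]}'
python3 - <<'E'
from kin import *
toolmove(*grF(.0125,.042,np.radians(74))); s=sense(); print(s["moment"],s["joints"])
F=frame(FA); R=Ro.from_quat(np.array(s["eef_rot"])[[1,2,3,0]]); print(F.T@(s["position"]+.155*R.apply([0,0,1])-FX))
c=cam("wrist"); m=mask(c,(105,100,30),(125,255,255)); k=max(cv2.findContours(m,0,1)[0],key=cv2.contourArea)
print(cv2.boundingRect(k),proj(c,[FX+F@[x,y,.036] for x in (.055,.067) for y in (-.028,.028)]))
g=mask(c,(60,100,40),(88,255,255),(180,0,380,200)); k=max(cv2.findContours(g,0,1)[0],key=cv2.contourArea);print("green",cv2.boundingRect(k),proj(c,[FX+F@[x,y,.046] for x in (.072,.086) for y in (-.025,.025)]))
E
```

```text
time: 22.62
position: [0.4739, -0.1867, 0.1973]
eef_rot: [0.116, 0.551, 0.823, -0.078]
ft_force: [0.2, 0.1, -3.3]
gripper_width: 0.0552
finger_force: 65.6
dp [ 0.002  -0.0001  0.006 ] rot [0.0001 0.0004 0.0009]
[0.2946 0.1482 0.0261] [-0.3558  0.5945  2.16   -0.8195  0.281   0.0328]
[ 0.0121 -0.0001  0.0483]
(205, 153, 146, 36) [[350.0022 183.6328]
 [206.2185 183.5765]
 [353.871  154.8325]
 [202.4257 154.7714]]
green (200, 87, 157, 66) [[352.7477 152.5697]
 [203.6614 152.5094]
 [358.2924 110.5119]
 [198.2356 110.4444]]
```

```bash
python3 -m crank '{"rot":[[0,0,0],[0,0,0],[0,0,0],[0,0,0]],"dp":[[0.002,0,0.001],[0.0025,0,0.003],[0.003,0,0.0045],[0.003,0,0.0045]],"jaw":[0.04,0.04,0.04,0.04]}'
```

```text
time: 23.18
position: [0.4732, -0.1849, 0.1933]
eef_rot: [0.117, 0.551, 0.823, -0.078]
ft_force: [-5.7, 7.2, 27.3]
gripper_width: 0.0549
finger_force: 69.2
```

```bash
python3 -m crank '{"rot":[[0,0,0],[0,0,0]],"dp":[[-0.0003,0,-0.001],[-0.0003,0,-0.001]],"jaw":[0.04,0.04]}'
python3 - <<'E'
from kin import *
c=cam("wrist"); F=frame(FA); s=sense(); print(s["moment"])
m=mask(c,(105,100,30),(125,255,255)); k=max(cv2.findContours(m,0,1)[0],key=cv2.contourArea)
print(cv2.boundingRect(k),proj(c,[FX+F@[x,y,.030] for x in (.055,.067) for y in (-.028,.028)]))
E
```

```text
time: 23.42
position: [0.4732, -0.1851, 0.1934]
eef_rot: [0.116, 0.551, 0.823, -0.077]
ft_force: [-0.5, 2.9, 8.2]
gripper_width: 0.055
finger_force: 66.9
[ 0.3478  0.3601 -0.0057]
(205, 161, 148, 28) [[348.2036 184.9735]
 [207.3762 184.9526]
 [351.8972 156.8734]
 [203.7242 156.8434]]
```

```bash
python3 -m crank '{"rot":[[0,0,0],[0,0,0],[0,0,0],[0,0,0],[0,0,0],[0,0,0],[0,0,0],[0,0,0],[0,0,0]],"dp":[[0,0,0],[0,0,0],[0,0,0],[0,0,0],[0,0,-0.03],[0,0,-0.08],[0,0,-0.14],[0,0,-0.14],[0,0,-0.14]],"jaw":[0.058,0.065,0.085,0.085,0.085,0.085,0.085,0.085,0.085]}'
python3 - <<'E'
from kin import *
c=cam("wrist"); F=frame(FA); s=sense(); print(s["joints"])
h=c["hsv"]; p=proj(c,[FX+F@[0,0,.06]])[0]; print(p)
w=mask(c,(0,0,160),(180,60,255),(int(p[0])-90,int(p[1])-110,int(p[0])+90,min(419,int(p[1])+110)))
m=mask(c,(105,100,30),(125,255,255)); n,l,st,ce=cv2.connectedComponentsWithStats(m)
for i in range(1,n):
    if st[i,4]>80:
        r=rect((l==i).astype(np.uint8),c,.03); b=np.c_[r[3],np.full(4,.03)]; print(st[i],((b-FX)@F)[:,:2].round(4).tolist(),r[2]+np.pi/2)
try:
    r=rect(w,c,.06); b=np.c_[r[3],np.full(4,.06)]; print("white",r[1],r[2],((b-FX)@F)[:,:2].round(4).tolist())
except Exception as e: print(e)
o=rect(mask(c,(5,130,90),(22,255,255)),c,.082); print("orange",o[0],o[1])
cv2.imwrite("pics/w5.png",c["color"][...,::-1])
E
```

```text
time: 24.6
position: [0.4582, -0.1493, 0.3277]
eef_rot: [0.116, 0.551, 0.823, -0.077]
ft_force: [-0.1, 0.3, -0.3]
gripper_width: 0.0852
finger_force: 0.0
[-0.2898  0.3267  2.1308 -0.4255  0.5469 -0.3309]
[277.8693 225.9972]
[ 242  135   72   16 1016] [[0.0671, 0.0286], [0.0544, 0.0286], [0.0545, -0.028], [0.0671, -0.028]] 1.9613467
white [125.12440490722656, 155.2003936767578] -1.0218985 [[0.0756, 0.0759], [-0.0776, 0.0514], [-0.0578, -0.0721], [0.0954, -0.0476]]
orange [ 0.5501 -0.2655] [73.67146301269531, 93.28702545166016]
```

The module is flat, square and centred in the fixture: its lip ledge measures x 54–67 mm, y ±28 mm. Now the wedge.

```bash
cat >> h.py <<'E'
def push(y,z,s):
    R=tilt(FA,np.pi/2)*Ro.from_euler('z',s*np.pi/2); return FX+frame(FA)@[-.088,y,z+.173],R
E
python3 - <<'E'
from kin import *
for sg in (1,-1):
    a=push(-.095,.12,sg); toolmove(*a)
    for b in (a,push(-.095,.058,sg),push(-.035,.058,sg)): print(solve(*b,P,[-.5,.4,2.,0,.8,-.8+sg*1.57]))
E
```

```text
dp [-0.1671  0.0952  0.0832] rot [0.2185 0.2197 1.5606]
(array([-0.4751,  0.634 ,  1.6234,  0.    ,  0.8842,  0.7056]), np.float64(6.5503158452884236e-15))
(array([-0.4751,  0.7104,  1.6569, -0.    ,  0.7743,  0.7056]), np.float64(1.171451824433234e-12))
(array([-0.5467,  0.6684,  1.7564, -0.    ,  0.7168,  0.6341]), np.float64(1.6864287744056128e-13))
dp [-0.1671  0.0952  0.0832] rot [-0.2197  0.2184 -1.5588]
(array([-0.4751,  0.634 ,  1.6234,  0.    ,  0.8842, -2.436 ]), np.float64(7.771561172376096e-15))
(array([-0.4751,  0.7104,  1.6569, -0.    ,  0.7743, -2.436 ]), np.float64(1.152966611073225e-12))
(array([-0.5467,  0.6684,  1.7564, -0.    ,  0.7168, -2.5075]), np.float64(1.680877659282487e-13))
```

```bash
python3 -m crank '{"rot":[[0.022,0.022,0.156],[0.044,0.044,0.312],[0.066,0.066,0.468],[0.088,0.088,0.624],[0.11,0.11,0.78],[0.131,0.132,0.936],[0.153,0.154,1.09],[0.175,0.176,1.25],[0.197,0.198,1.405],[0.219,0.22,1.561],[0.219,0.22,1.561],[0.219,0.22,1.561]],"dp":[[-0.02,0.01,0],[-0.04,0.02,0.005],[-0.06,0.03,0.012],[-0.08,0.04,0.02],[-0.1,0.05,0.03],[-0.12,0.06,0.045],[-0.14,0.07,0.06],[-0.155,0.083,0.07],[-0.167,0.095,0.08],[-0.167,0.095,0.083],[-0.167,0.095,0.083],[-0.167,0.095,0.083]],"jaw":[0,0,0,0,0,0,0,0,0,0,0,0]}'
python3 - <<'E'
from kin import *
toolmove(*push(-.095,.058,1)); s=sense(); print(s["joints"])
toolmove(*push(-.080,.058,1))
c=cam("top"); o=rect(mask(c,(5,110,110),(22,255,255),(380,185,430,240)),c,.06); print("orange",(np.c_[o[3],np.zeros(4)]-FX)@frame(FA))
E
```

```text
time: 26.15
position: [0.6157, -0.2828, 0.2929]
eef_rot: [-0.0, 0.981, 0.195, -0.001]
ft_force: [-0.1, -0.4, -0.0]
gripper_width: -0.0001
finger_force: 0.0
dp [0.0004 0.0002 0.0619] rot [-0.0007  0.001   0.0028]
[-0.4752  0.634   1.6236 -0.0004  0.8852  0.7029]
dp [-0.0146  0.0001  0.0619] rot [-0.0007  0.001   0.0028]
orange [[-0.0617 -0.0639  0.    ]
 [-0.0696 -0.0672  0.    ]
 [-0.0689 -0.0691  0.    ]
 [-0.061  -0.0658  0.    ]]
```

```bash
python3 -m crank '{"rot":[[0,0,0],[0,0,0],[0,0,0],[0,0,0],[0,0,0],[0,0,0],[0,0,0],[0,0,0],[0,0,0]],"dp":[[0,0,0.03],[0,0,0.062],[0,0,0.062],[-0.012,0,0.062],[-0.02,0,0.062],[-0.028,0,0.062],[-0.036,0,0.062],[-0.044,0,0.062],[-0.044,0,0.062]],"jaw":[0,0,0,0,0,0,0,0,0]}'
python3 - <<'E'
from kin import *
s=sense(); print(frame(FA).T@s["ft_force"],frame(FA).T@(s["position"]-FX))
E
```

```text
time: 27.32
position: [0.5748, -0.2998, 0.2323]
eef_rot: [0.0, 0.981, 0.193, 0.0]
ft_force: [-0.1, -0.0, -0.4]
gripper_width: -0.0003
finger_force: 0.0
[ 0.006   0.1174 -0.3924] [-0.0881 -0.0504  0.2323]
```

```bash
python3 -m crank '{"rot":[[0,0,0],[0,0,0],[0,0,0]],"dp":[[-0.004,0,0],[-0.008,0,0],[-0.011,0,0]],"jaw":[0,0,0]}'
python3 - <<'E'
from kin import *
s=sense(); print(frame(FA).T@s["ft_force"],frame(FA).T@(s["position"]-FX))
c=cam("wrist"); o=mask(c,(5,140,100),(22,255,255)); k=max(cv2.findContours(o,0,1)[0],key=cv2.contourArea); P3=ray(c,k[:,0],.082); print(((P3-FX)@frame(FA))[:,:2].min(0),((P3-FX)@frame(FA))[:,:2].max(0))
E
```

```text
time: 27.7
position: [0.5653, -0.3037, 0.2321]
eef_rot: [0.0, 0.981, 0.194, 0.001]
ft_force: [5.3, 0.0, 4.1]
gripper_width: -0.0001
finger_force: 2.4
[-1.9846 -4.8943  4.1139] [-0.0881 -0.0401  0.2321]
[-0.0248 -0.0336] [ 0.0075 -0.008 ]
```

```bash
python3 -m crank '{"rot":[[0,0,0],[0,0,0],[0,0,0],[0,0,0]],"dp":[[-0.002,0,0],[-0.003,0,0],[-0.004,0,0],[-0.005,0,0]],"jaw":[0,0,0,0]}'
```

```text
time: 28.25
position: [0.5622, -0.3049, 0.2322]
eef_rot: [0.0, 0.981, 0.193, 0.002]
ft_force: [20.9, 11.8, -1.9]
gripper_width: 0.0001
finger_force: 12.2
```

```bash
python3 -m crank '{"rot":[[0,0,0],[0,0,0],[0,0,0],[0,0,0],[0,0,0],[0,0,0],[0,0,0]],"dp":[[-0.006,0,0],[0,0,0],[0.015,0,0],[0.04,0,0],[0.04,0,-0.06],[0.04,0,-0.12],[0.04,0,-0.12]],"jaw":[0,0,0,0,0,0,0]}'
python3 - <<'E'
from kin import *
c=cam("top"); F=frame(FA)
for n,m,z in (("white",mask(c,(0,0,150),(180,50,255),(350,205,405,250)),.06),("blue",mask(c,(105,90,30),(125,255,255),(345,205,405,260)),.03),("green",mask(c,(45,60,20),(95,255,255),(340,220,375,260)),.046),("orange",mask(c,(5,110,110),(22,255,255),(380,185,430,250)),.06)):
    if m.any():
        r=rect(m,c,z); print(n,r[1],r[2],(np.c_[r[3],np.full(4,z)]-FX)@F)
c=cam("wrist"); m=mask(c,(105,90,30),(125,255,255)); n,l,st,ce=cv2.connectedComponentsWithStats(m)
for i in range(1,n):
    if st[i,4]>60: r=rect((l==i).astype(np.uint8),c,.03); print(st[i],((np.c_[r[3],np.full(4,.03)]-FX)@F)[:,:2].tolist())
E
```

```text
time: 29.12
position: [0.5986, -0.2908, 0.3567]
eef_rot: [0.002, 0.981, 0.194, 0.003]
ft_force: [-0.4, -1.0, 0.1]
gripper_width: 0.0
finger_force: 0.0
white [97.0989761352539, 156.6102752685547] -1.5618021 [[ 0.0936 -0.0135  0.06  ]
 [-0.0518  0.0447  0.06  ]
 [-0.0879 -0.0454  0.06  ]
 [ 0.0575 -0.1036  0.06  ]]
orange [3.898590564727783, 10.718328475952148] -1.1017234 [[-0.0641 -0.0268  0.06  ]
 [-0.0748 -0.0277  0.06  ]
 [-0.0745 -0.0315  0.06  ]
 [-0.0638 -0.0307  0.06  ]]
[112 240 126  13 323] [[0.07246957646560143, -0.017293630667224235], [-0.049569686312759764, -0.02760823898577026], [-0.048649094559192356, -0.03850085445470435], [0.07339019089139208, -0.028186191011898943]]
```

```bash
python3 -c "
from bench import hand_in; print(hand_in())"
```

```text
the job is handed in; nothing more can be done
None
```

The job is handed in at about 29 s of the 69 allowed: the module lies blue face down with its lip about at the stop and the wedge pushed in with about 24 N until it stopped, but joint 4 read -1.5623, at or just past its stated -1.56 limit, so I regripped the module in the tray; hand_in gave no verdict.

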